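# Hold a varnished wood sample level over the curing lamp

### The arm

A 6-joint arm with a two-finger parallel gripper is mounted at the origin on the work surface. World frame = base frame: x ahead of the robot, y to its left, z up, the work surface at z = 0. Lengths are in m, angles in rad, forces in N, time in s.
With the tool pointing down it reaches from about 0.35 to 0.975 m from the base axis. Payload 4.9 kg.
Tool frame: the origin (TCP) lies at the very end of the fingers, on their centre line; the grasp point (between the pads) lies 19 mm behind it (ctrl.tcp_to_grasp is the z of the grasp point in the tool frame, in m); z points along the fingers, y is the line along which they close (so a half turn about z gives the same grasp; the last joint's range is limited). The gripper opens to 85 mm and grips with 20 to 120 N. Pads are 22 mm wide; open, the fingers measure 114 mm over their backs; the gripper's body (76 mm by 85 mm) begins 54 mm behind the grasp point. The pads swing forward as they close: fully open they stand 13 mm farther back than shut.
Start: joints at [1.11, 0.053, 1.613, -0, 1.476, -0.119], TCP at [0.209, 0.589, 0.231] pointing down, gripper open.
Joint ranges: [-3.01, 3.01], [-1.01, 2.22], [0.06, 2.58], [-1.02, 4.17], [0.09, 2.62], [-3.14, 3.14]. Speed limits (rad/s): [2.57, 2.57, 3.14, 3.14, 3.14, 3.14].

### API

Orientations are given as a rotation vector (axis times angle).
In Python, from station import ctrl, eyes, job, nets gives the robot as it stands. The module is installed in compiled form; this text tells all that it offers.
- The arm moves only by the tool jog_arm, never from a script. Its argument "commands" is one flat list of numbers, 7 for each row, row after row: the shift along the tool's x, y, z each as a share of 0.06 m, from -1 to 1, then the turn, a rotation vector about the tool's x, y, z each as a share of 0.1 rad, from -1 to 1, then the finger opening in mm, from 0 to 85.4. In form: [x, y, z, ax, ay, az, grip, x, y, z, ax, ay, az, grip, ...]. A call has 1 to 20 rows; each row shifts and turns the commanded pose from where the row before left it, along the tool's axes as they then stand; what a row does not reach is not made up. A row lasts 1/8 s, in which the tool goes at most 62.5 mm and 10.7 degrees, less where a joint would pass 70% of its speed; a pose out of reach is approached as far as the arm can. A call with a number of a shift or a turn outside -1 to 1 is refused whole. A call with a gripper value outside its range is refused whole. The fingers move at their own pace and stop on an object; "newtons" is the grip in N (left out, the last holds). Time passes only in rows, so rows that do not move let the fingers close. It gives the time, the measured TCP pose, the force, the opening and the grip force at its end, in the units of the state.
- ctrl.get_obs(): the state, without advancing time (a new reading comes with each control period).
- eyes.get_image(name): name is "scene" or "top"; returns a dict with "image" (400x640x3 uint8, red, green, blue), "z_map" (400x640 float32, m along the optical axis (not along the pixel's ray), 0 where there is no reading), "K" (3x3 intrinsics, pixels), "cam_to_world" (4x4, takes a point from camera to world coordinates). Camera axes: x right, y up, looking along -z (the intrinsics and any distortion apply to the point x, -y, -z); pixel columns grow to the right and rows downward; lengths in m; the calibration is good to about 2 mm. A picture is of the moment at which its call begins.
- job.finish_job(): hands the job in; it is judged then, once.
Trained networks look in the newest picture that a camera, given by its name, has taken for a name from the list of things; names that differ only in an ending like _2 or _b are one class to them, and where a whole thing is asked for, a point or a joint stands for the part that bears it (a point fixed in the world has none). Each returns a list of dicts, best first, with "p" (0 to 1); they miss things now and then, are a little off and sometimes report something else, mostly with a low value. They report only what shows in the picture. A call takes as long as a camera call. They do not tell look-alikes from the thing itself.
- nets.silhouettes(camera, name): "mask" (400x640 bool, what is visible of it) and "bbox" ([left, top, right, bottom] in pixels, round what is visible of it).
The state is a dict: "t": time; "q": joint angles; "dq": joint speeds; "effort": joint torques, N m; "tool_pos": TCP position; "tool_rot": TCP orientation; "contact_force": force on the tool from outside, world axes, zero at the start; "wrist_torque": the same for the moment, N m; "opening": finger opening in m; "grip_force": force on a finger pad.
Only numpy, scipy, OpenCV 4.12 (cv2) and the standard library are available. Lean on these libraries where they do the work, as an engineer would, in place of code of your own. Each camera call takes 0.05 s, during which the arm holds its last target. There are 200 camera calls.

### The job

The underside of the round wood sample in the plywood bin is freshly varnished: lift it out of the bin and hold it level in the air, centred about 10 cm above the round window of the flat curing lamp, without tipping it on the way or letting it touch the lamp. Keep it still there for a couple of seconds and finish while still holding it in the gripper like that. Leave the two other samples in the bin, and everything else, where they are.

Things in the scene. Friction and masses are not known exactly. Their poses are not given: they have to be found in the camera images.
- round_sample: The thing to lift: dark wood disc 92 mm across, 12 mm thick, with a pale wood grip bar standing on its middle (16 mm thick along its x, 60 mm long along y, 34 mm tall; top 46 mm above the underside). About 0.1 kg. Origin: centre of the disc's underside; z up. It lies flat on the bin's two strips, in any of its three places, turned up to 0.5 rad relative to the bin.
- bin: Open plywood bin, fixed, 166 mm (x) by 362 mm (y), walls 6 mm thick, 45 mm high. The samples lie on two 8 mm wide strips along y at x = -27 and +27 mm, tops 16 mm above the table, one at each of y = -112, 0, +112 mm. Origin: centre of its underside, on the table. It stands left or right of straight ahead, turned up to 0.25 rad.
- lamp: Flat curing lamp, fixed: a grey box 170 by 170 mm and 50 mm high (53.5 mm at the window) that shines upwards through a round window in its top. Origin: centre of its underside, on the table. It stands on the other side from the bin.
- lamp_window (a point): Centre of the lamp's round window (108 mm across), on its upper surface 53.5 mm above the table; z up.
- square_sample: Another sample, to be left in the bin: dark wood plate 80 by 80 by 12 mm with the same pale grip bar (16 mm along x, 60 mm along y, 34 mm tall). Origin: centre of its underside.
- narrow_sample: Another sample, to be left in the bin: dark wood plate 84 mm (x) by 50 mm (y) by 12 mm with the same pale grip bar, here 60 mm along x and 16 mm along y. Origin: centre of its underside.
- solvent_bottle: White bottle with a dark cap, 84 mm across, 200 mm tall, standing behind the bin and lamp; leave it. Origin: centre of its underside.
- wash_bottle: White squeeze bottle with a yellow band and a curved spout tube, 75 mm across, 226 mm tall, standing behind the bin and lamp; leave it. Origin: centre of its underside.
- stain_jar: Amber glass jar with a steel lid, 64 mm across, 85 mm tall, standing behind the bin and lamp; leave it. Origin: centre of its underside.
- sanding_block: Cork sanding block, 70 by 110 by 35 mm, lying behind the bin and lamp; leave it. Origin: centre of its underside.
- brush: Brush with a wooden handle, lying on the table at the right, near the robot; leave it. Origin: centre of its underside, x along its length.
Not all that is in view belongs to the job. Leave any blue or red look-alike of the round_sample alone.

How it is judged:
On the way, in this order (a step that is already met when the one before it is completed fails the run):
1. the round sample is in the gripper, lifted clear of the bin (underside above the bin's rim) and level (contact force between the fingers and round_sample above 1 N and contact force between round_sample and bin below 0.05 N and contact force between round_sample and lamp below 0.05 N and contact force between round_sample and square_sample below 0.05 N and contact force between round_sample and narrow_sample below 0.05 N and height (world z) of round_sample above 0.05 m and angle between round_sample's own z axis and vertical below 0.2 rad), for 0.2 s.
2. the round sample is held still and level, centred over the lamp's window, for 1.5 seconds (contact force between the fingers and round_sample above 1 N and contact force between round_sample and bin below 0.05 N and contact force between round_sample and lamp below 0.05 N and contact force between round_sample and square_sample below 0.05 N and contact force between round_sample and narrow_sample below 0.05 N and horizontal distance between round_sample and lamp_window below 0.03 m and z of round_sample in the frame of lamp_window between 0.07 and 0.13 m and angle between round_sample's own z axis and vertical below 0.1 rad and linear speed of round_sample below 0.03 m/s and angular speed of round_sample below 0.3 rad/s), for 1.5 s.
At the end, for the whole second after the job is handed in: Only the gripper (over 1 N) holds the round sample, underside 70-130 mm above the lamp window, within 30 mm of its centre, level within 0.10 rad, still (0.03 m/s, 0.3 rad/s). The other samples and bystanders are within 50 mm of their starts; samples, bottles and jar upright within 0.3 rad (all of step 2 and distance of each of square_sample, narrow_sample, solvent_bottle, wash_bottle, stain_jar, sanding_block, brush from where it was at the start of the episode below 0.05 m and angle between each of square_sample, narrow_sample, solvent_bottle, wash_bottle, stain_jar's own z axis and vertical below 0.3 rad); the arm keeps its last pose, push and grip.
It fails at once if the round sample is tipped by more than 0.35 rad (angle between round_sample's own z axis and vertical above 0.35 rad).
It fails at once if the round sample touches the lamp (contact force between round_sample and lamp above 0.3 N).
It fails at once if another sample is taken out of its place (moved more than 60 mm) (distance of any of square_sample, narrow_sample from where it was at the start of the episode above 0.06 m).
It also fails if it takes over 45 s, if anything falls off the work surface, if the arm or the gripper's body presses on something with over 40 N, if the wrist force passes 120 N, or if a joint passes its speed limit or range.

## Working session

There is one attempt and no reset: what is moved stays moved. The work goes in short steps, Python scripts to look and compute and a tool call to move; the robot and the scene stay as the last step left them, time stands still between calls to the robot, and variables do not carry over. Pictures are saved under pics/ and viewed, at most 10 in all, crops included, and the job is handed in when it is done.

Besides the shell and the picture viewer there is one more tool, called after ">>>" as a command line: name --argument value ..., lists and objects as JSON in quotes. jog_arm: Moves the arm, as the interface text tells. Shift numbers are shares of 0.06 m and turn numbers shares of 0.1 rad, none past 1 either way. Its arguments: {"type":"object","properties":{"commands":{"type":"array","items":{"type":"number"}},"newtons":{"type":"number"}},"required":["commands"]}

```bash
mkdir -p pics
cat > h.py <<'E'
import numpy as np, cv2
from station import ctrl, eyes, job, nets
def pts(im):
    z=im["z_map"];K=im["K"];v,u=np.mgrid[:400,:640]
    x=(u-K[0,2])/K[0,0]*z;y=(v-K[1,2])/K[1,1]*z
    P=np.stack([x,-y,-z,np.ones_like(z)],-1)@im["cam_to_world"].T
    P=P[...,:3];P[z==0]=np.nan
    return P
E
python3 - <<'E'
from h import *
o=ctrl.get_obs();print(o["t"],o["tool_pos"],o["tool_rot"],o["opening"],ctrl.tcp_to_grasp)
ims=[]
for c in("scene","top"):
    im=eyes.get_image(c);ims.append(im["image"]);P=pts(im)
    print(c,im["cam_to_world"][:3,3].round(3))
    cv2.imwrite(f"pics/{c}0.png",im["image"][...,::-1])
    for n in("round_sample","square_sample","narrow_sample","lamp","lamp_window","bin"):
        for d in nets.silhouettes(c,n)[:3]:
            Q=P[d["mask"]];Q=Q[~np.isnan(Q[:,0])]
            print(n,round(d["p"],2),d["bbox"],np.median(Q,0).round(3) if len(Q) else None,Q[:,2].max().round(3) if len(Q) else None)
E
```

```text
0.0 [0.20920905 0.58829825 0.23007338] [-5.34143509e-01 -3.09527816e+00  3.01967770e-03] 0.0853597794568356 -0.0187
scene [ 0.932 -0.494  0.85 ]
round_sample 0.9 [271.3, 160.3, 307.1, 189.9] [ 0.384 -0.005  0.01 ] 0.046
round_sample 0.84 [295.1, 125.9, 329.6, 159.7] [0.347 0.121 0.009] 0.048
round_sample 0.72 [349.7, 162.6, 384.5, 197.6] [0.549 0.105 0.026] 0.063
square_sample 0.95 [407.0, 122.9, 448.3, 157.3] [0.577 0.329 0.026] 0.064
lamp 0.65 [220.2, 204.3, 323.9, 302.6] [ 0.532 -0.205  0.048] 0.055
lamp 0.24 [324.2, 109.0, 467.2, 217.7] [0.558 0.208 0.013] 0.061
lamp_window 0.81 [219.9, 206.0, 326.1, 300.1] [ 0.533 -0.204  0.048] 0.055
bin 0.59 [323.2, 109.9, 468.8, 218.0] [0.561 0.21  0.013] 0.061
top [0.204 0.003 1.569]
round_sample 0.94 [265.9, 181.8, 294.9, 210.2] [0.536 0.116 0.03 ] 0.072
round_sample 0.74 [345.8, 252.9, 377.8, 278.4] [ 0.324 -0.122  0.013] 0.055
round_sample 0.69 [299.9, 233.7, 332.3, 261.8] [0.373 0.003 0.013] 0.055
square_sample 0.58 [193.5, 171.3, 222.3, 200.2] [0.563 0.339 0.03 ] 0.072
narrow_sample 0.76 [235.0, 175.2, 250.9, 205.5] [0.553 0.226 0.031] 0.072
lamp 0.8 [349.3, 173.8, 412.7, 234.2] [ 0.51  -0.191  0.052] 0.065
lamp 0.21 [367.0, 98.1, 395.6, 140.1] [ 0.744 -0.181  0.139] 0.23
lamp_window 0.66 [348.6, 169.0, 416.8, 234.1] [ 0.511 -0.191  0.052] 0.065
lamp_window 0.37 [234.2, 174.4, 251.0, 203.2] [0.551 0.226 0.031] 0.072
lamp_window 0.33 [194.5, 172.3, 226.0, 202.0] [0.564 0.338 0.029] 0.072
bin 0.78 [179.4, 157.7, 309.6, 229.9] [0.557 0.233 0.009] 0.056
```

View pics/scene0.png

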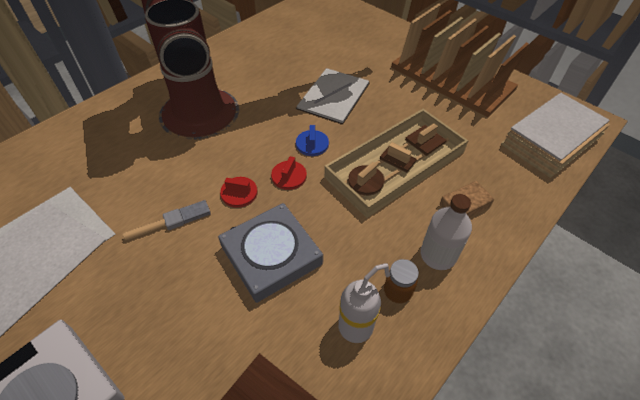

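View pics/top0.png

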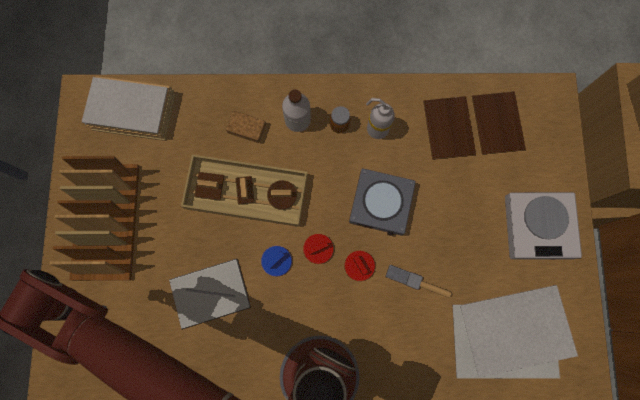

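The scene picture shows the lamp at about (270,250), the round sample in the bin at (366,180), and red and blue look-alikes on the table. The top picture shows the round sample at (282,195) with its bar roughly along the bin's length, and the lamp window at (383,200). Next I measure the bar top, disc and window in both views.

Run:
```python
from h import *
big=[]
for c,R,L,B in(("scene",(345,158,390,202),(215,200,328,305),(322,108,470,220)),("top",(262,178,300,214),(345,165,418,238),(178,155,312,232))):
    im=eyes.get_image(c);P=pts(im);I=im["image"];
    v,u=np.mgrid[:400,:640]
    box=lambda b:(u>=b[0])&(u<=b[2])&(v>=b[1])&(v<=b[3])
    z=P[...,2]
    if c=="top": tab=np.nanmedian(z[240:300,210:260]);print("table?",np.nanmedian(z[150:240,318:345]))
    else: print("table?",np.nanmedian(z[215:235,330:345]), np.nanmedian(z[100:115,270:290]))
    m=box(R)&(z>.054)&(z<.08)
    # restrict to bar: within 40mm of sample centre
    c0=np.array([.542,.111]);m&=np.hypot(P[...,0]-c0[0],P[...,1]-c0[1])<.05
    Q=P[m];r=cv2.minAreaRect((Q[:,:2]*1000).astype(np.float32));print(c,"bar",len(Q),Q.mean(0).round(4),r)
    d=Q[:,:2]-Q[:,:2].mean(0);w,V=np.linalg.eigh(d.T@d);print(" axis",np.degrees(np.arctan2(V[1,1],V[0,1])))
    m=box(L)&(z>.043)&(z<.08)&(P[...,1]<-.08);Q=P[m];print("lamp top",np.median(Q,0).round(4),cv2.minAreaRect((Q[:,:2]*1000).astype(np.float32)))
    hsv=cv2.cvtColor(I,cv2.COLOR_RGB2HSV)
    w=box(L)&(I.min(-1)>150);n,lab,st,ce=cv2.connectedComponentsWithStats(w.astype(np.uint8));k=1+np.argmax(st[1:,4])
    e=cv2.fitEllipse(max(cv2.findContours((lab==k).astype(np.uint8),0,cv2.CHAIN_APPROX_NONE)[0],key=len));Q=P[lab==k]
    print("window px",e,np.nanmedian(Q,0).round(4), np.nanmean(Q,0).round(4),(np.nanmax(Q,0)-np.nanmin(Q,0)).round(3))
    print("K",im["K"].round(1).tolist())
    for b in(R,L):
        s=cv2.resize(I[b[1]-4:b[3]+4,b[0]-4:b[2]+4],(390,390),interpolation=cv2.INTER_CUBIC);big.append(s)
cv2.imwrite("pics/crop1.png",np.vstack([np.hstack(big[::2])[...,::-1]]))
```

```text
table? -0.0026149549972852015 -0.0027201846038269473
scene bar 134 [0.5421 0.1129 0.0586] ((541.2819213867188, 113.05888366699219), (61.742515563964844, 16.71558380126953), 89.6332778930664)
 axis 90.44522856897458
lamp top [ 0.5245 -0.2008  0.0485] ((517.4288940429688, -194.3016357421875), (170.24916076660156, 171.74488830566406), 76.08931732177734)
window px ((269.239013671875, 244.00782775878906), (40.35695266723633, 48.866886138916016), 79.4920425415039) [ 0.5174 -0.1953  0.0508] [ 0.5168 -0.1947  0.0509] [0.108 0.107 0.01 ]
K [[431.7, 0.0, 325.2], [0.0, 431.7, 198.2], [0.0, 0.0, 1.0]]
table? 0.0007209337772169366
top bar 108 [0.5391 0.1159 0.062 ] ((539.5279541015625, 115.55440521240234), (16.63797378540039, 58.188568115234375), 1.2479093074798584)
 axis 91.18603563709483
lamp top [ 0.5134 -0.1921  0.0521] ((515.7673950195312, -192.67715454101562), (170.07150268554688, 171.79234313964844), 76.1295166015625)Traceback (most recent call last):
  File "<stdin>", line 17, in <module>
    return _wrapfunc(a, 'argmax', axis=axis, out=out, **kwds)
    return bound(*args, **kwds)
ValueError: attempt to get argmax of an empty sequence
```

```bash
cat > plan.py <<'E'
import sys
from h import *
from scipy.spatial.transform import Rotation as R
def plan(target,yaw,n):
    o=ctrl.get_obs();p=o["tool_pos"];r=R.from_rotvec(o["tool_rot"])
    y=np.array([np.cos(yaw),np.sin(yaw),0]);z=np.array([0,0,-1.]);T=R.from_matrix(np.stack([np.cross(y,z),y,z],1))
    w=(r.inv()*T).as_rotvec()/n;s=(np.array(target)-p)/n
    print("t",round(o["t"],2),"pos",p.round(4),"turn err",(w*n).round(3),"F",o["contact_force"].round(1),"open",round(o["opening"],4),"grip",round(o["grip_force"],1))
    for i in range(n):
        print(np.r_[r.inv().apply(s)/.06,w/.1].round(2).tolist());r=r*R.from_rotvec(w)
a=[float(x) for x in sys.argv[1:]]
plan(a[:3],a[3],int(a[4]))
E
python3 plan.py .5405 .1143 .13 .014 14
```

```text
t 0.8 pos [0.2095 0.5889 0.2314] turn err [ 0.    -0.     1.215] F [-0.3 -0.1 -0.6] open 0.0851 grip 0.0
[-0.56, -0.4, 0.12, 0.0, -0.0, 0.87]
[-0.59, -0.35, 0.12, 0.0, -0.0, 0.87]
[-0.62, -0.3, 0.12, 0.0, -0.0, 0.87]
[-0.64, -0.24, 0.12, 0.0, -0.0, 0.87]
[-0.66, -0.19, 0.12, 0.0, -0.0, 0.87]
[-0.68, -0.13, 0.12, 0.0, -0.0, 0.87]
[-0.69, -0.07, 0.12, 0.0, -0.0, 0.87]
[-0.69, -0.01, 0.12, 0.0, -0.0, 0.87]
[-0.69, 0.05, 0.12, 0.0, -0.0, 0.87]
[-0.68, 0.11, 0.12, 0.0, -0.0, 0.87]
[-0.67, 0.17, 0.12, 0.0, -0.0, 0.87]
[-0.65, 0.23, 0.12, 0.0, -0.0, 0.87]
[-0.63, 0.28, 0.12, 0.0, -0.0, 0.87]
[-0.6, 0.34, 0.12, 0.0, -0.0, 0.87]
```

>>> jog_arm --commands '[-0.56,-0.4,0.12,0,0,0.87,85,-0.59,-0.35,0.12,0,0,0.87,85,-0.62,-0.3,0.12,0,0,0.87,85,-0.64,-0.24,0.12,0,0,0.87,85,-0.66,-0.19,0.12,0,0,0.87,85,-0.68,-0.13,0.12,0,0,0.87,85,-0.69,-0.07,0.12,0,0,0.87,85,-0.69,-0.01,0.12,0,0,0.87,80,-0.69,0.05,0.12,0,0,0.87,70,-0.68,0.11,0.12,0,0,0.87,60,-0.67,0.17,0.12,0,0,0.87,50,-0.65,0.23,0.12,0,0,0.87,50,-0.63,0.28,0.12,0,0,0.87,50,-0.6,0.34,0.12,0,0,0.87,50,0,0,0,0,0,0,50,0,0,0,0,0,0,50]' --newtons 40

```text
t: 2.8
tool_pos: [0.5394, 0.1135, 0.1306]
tool_rot: [-2.208, -2.234, -0.0]
contact_force: [0.4, 0.7, -0.0]
opening: 0.0499
grip_force: 0.0
```

```bash
python3 plan.py .5405 .1143 .034 .014 4
```

```text
t 2.8 pos [0.5394 0.1135 0.1306] turn err [-0.    -0.    -0.003] F [ 0.4  0.7 -0. ] open 0.0499 grip 0.0
[0.0, 0.0, 0.4, -0.0, -0.0, -0.01]
[0.0, 0.0, 0.4, -0.0, -0.0, -0.01]
[0.0, 0.0, 0.4, -0.0, -0.0, -0.01]
[0.0, 0.0, 0.4, -0.0, -0.0, -0.01]
```

>>> jog_arm --commands '[0.01,0.02,0.4,0,0,0,50,0,0,0.4,0,0,0,50,0,0,0.4,0,0,0,50,0,0,0.4,0,0,0,50,0,0,0,0,0,0,50,0,0,0,0,0,0,30,0,0,0,0,0,0,14,0,0,0,0,0,0,5,0,0,0,0,0,0,5,0,0,0,0,0,0,5]' --newtons 40

```text
t: 4.05
tool_pos: [0.542, 0.1142, 0.0363]
tool_rot: [2.208, 2.233, 0.004]
contact_force: [-1.4, 1.6, 6.5]
opening: 0.0154
grip_force: 41.0
```

>>> jog_arm --commands '[0,0,-0.1,0,0,0,5,0,0,-0.2,0,0,0,5,0,0,-0.3,0,0,0,5,0,0,-0.4,0,0,0,5,0,0,-0.5,0,0,0,5,0,0,-0.5,0,0,0,5,0,0,-0.5,0,0,0,5,0,0,-0.2,0,0,0,5,0,0,0,0,0,0,5,0,0,0,0,0,0,5]'

```text
t: 5.3
tool_pos: [0.5399, 0.1137, 0.195]
tool_rot: [-2.208, -2.232, 0.003]
contact_force: [0.6, 0.1, -1.7]
opening: 0.015
grip_force: 40.0
```

```bash
python3 plan.py .5165 -.1935 .196 .014 12
python3 - <<'E'
from h import *
big=[]
for c,b in(("scene",(300,80,480,230)),("top",(230,140,380,265))):
    im=eyes.get_image(c);P=pts(im);cv2.imwrite
    big.append(cv2.resize(im["image"][b[1]:b[3],b[0]:b[2]],(400,333),interpolation=cv2.INTER_CUBIC))
    for d in nets.silhouettes(c,"round_sample"):
        Q=P[d["mask"]];print(c,round(d["p"],2),d["bbox"],np.nanmedian(Q,0).round(3),np.nanpercentile(Q[:,2],[5,95]).round(3))
cv2.imwrite("pics/lift.png",np.hstack(big)[...,::-1])
E
```

```text
t 5.3 pos [0.5399 0.1137 0.195 ] turn err [-0.003  0.    -0.003] F [ 0.6  0.1 -1.7] open 0.015 grip 40.0
[-0.43, -0.04, -0.0, -0.0, 0.0, -0.0]
[-0.43, -0.04, -0.0, -0.0, 0.0, -0.0]
[-0.43, -0.04, -0.0, -0.0, 0.0, -0.0]
[-0.43, -0.04, -0.0, -0.0, 0.0, -0.0]
[-0.43, -0.04, -0.0, -0.0, 0.0, -0.0]
[-0.43, -0.04, -0.0, -0.0, 0.0, -0.0]
[-0.43, -0.04, -0.0, -0.0, 0.0, -0.0]
[-0.43, -0.04, -0.0, -0.0, 0.0, -0.0]
[-0.43, -0.04, -0.0, -0.0, 0.0, -0.0]
[-0.43, -0.04, -0.0, -0.0, 0.0, -0.0]
[-0.43, -0.04, -0.0, -0.0, 0.0, -0.0]
[-0.43, -0.04, -0.0, -0.0, 0.0, -0.0]
scene 0.72 [217.9, 175.6, 258.0, 210.2] [ 0.335 -0.131  0.01 ] [0.004 0.043]
scene 0.66 [354.6, 119.6, 393.7, 149.8] [0.552 0.097 0.184] [0.177 0.218]
scene 0.62 [295.3, 123.8, 329.4, 159.7] [0.347 0.122 0.009] [0.    0.044]
scene 0.58 [272.6, 160.6, 309.6, 188.4] [ 0.385 -0.005  0.01 ] [0.005 0.044]
top 0.87 [301.4, 235.4, 332.1, 263.6] [0.373 0.003 0.013] [0.007 0.049]
top 0.8 [346.0, 253.9, 376.9, 280.7] [ 0.321 -0.121  0.014] [0.008 0.048]
top 0.6 [259.4, 183.1, 288.2, 190.8] [0.532 0.141 0.189] [0.184 0.223]
```

View pics/lift.png

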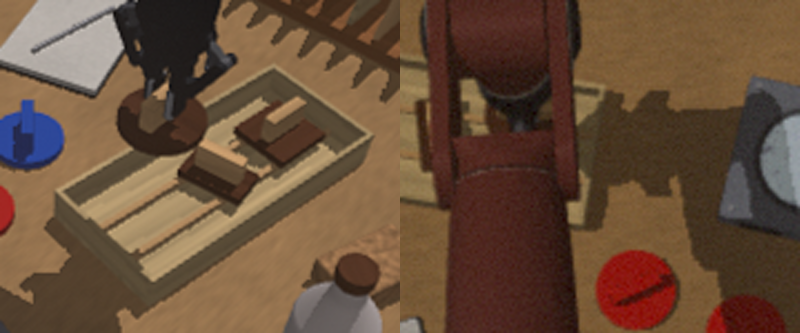

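The picture shows the disc held level above the bin, at about (160,120) in the crop, with the other two samples still in their places. Carrying it over to the lamp.

>>> jog_arm --commands '[-0.1,-0.01,0,0,0,0,5,-0.2,-0.02,0,0,0,0,5,-0.3,-0.03,0,0,0,0,5,-0.4,-0.04,0,0,0,0,5,-0.4,-0.04,0,0,0,0,5,-0.4,-0.04,0,0,0,0,5,-0.4,-0.04,0,0,0,0,5,-0.4,-0.04,0,0,0,0,5,-0.4,-0.04,0,0,0,0,5,-0.4,-0.04,0,0,0,0,5,-0.4,-0.04,0,0,0,0,5,-0.4,-0.04,0,0,0,0,5,-0.4,-0.04,0.05,0,0,0,5,-0.4,-0.04,0.05,0,0,0,5,-0.3,-0.02,0.05,0,0,0,5,-0.2,-0.02,0.05,0,0,0,5,-0.1,-0.01,0.1,0,0,0,5,0,0,0.05,0,0,0,5,0,0,0,0,0,0,5,0,0,0,0,0,0,5]'

```text
t: 8.0
tool_pos: [0.5117, -0.222, 0.1756]
tool_rot: [2.208, 2.235, 0.0]
contact_force: [-0.1, -0.0, -0.2]
opening: 0.0153
grip_force: 40.0
```

```bash
python3 plan.py .5165 -.1935 .174 .014 1
python3 - <<'E'
from h import *
im=eyes.get_image("scene");P=pts(im)
for d in nets.silhouettes("scene","round_sample"):
    Q=P[d["mask"]];Q=Q[~np.isnan(Q[:,0])];print(round(d["p"],2),d["bbox"],np.median(Q,0).round(3),np.percentile(Q[:,2],[5,95]).round(3))
z=P[...,2];I=im["image"].astype(int)
m=(np.hypot(P[...,0]-.5165,P[...,1]+.1935)<.07)&(z>.135)&(z<.18)
Q=P[m];print("disc",len(Q),Q.min(0).round(3),Q.max(0).round(3),cv2.minEnclosingCircle((Q[:,:2]*1000).astype(np.float32)))
T=Q[(Q[:,2]>.162-.002)&(Q[:,2]<.17)];A=np.c_[T[:,:2],np.ones(len(T))];k,_,_,_=np.linalg.lstsq(A,T[:,2],rcond=None);print("plane",len(T),k.round(3))
cv2.imwrite("pics/lamp.png",cv2.resize(im["image"][130:310,190:370],(540,540),interpolation=cv2.INTER_CUBIC)[...,::-1])
E
```

```text
t 8.0 pos [ 0.5117 -0.222   0.1756] turn err [ 0.    -0.    -0.002] F [-0.1 -0.  -0.2] open 0.0153 grip 40.0
[0.47, 0.09, 0.03, 0.0, -0.0, -0.02]
0.94 [272.2, 161.4, 306.1, 188.4] [ 0.384 -0.004  0.01 ] [0.002 0.043]
0.63 [294.9, 127.2, 327.6, 158.7] [0.348 0.121 0.009] [0.004 0.043]
0.59 [231.2, 207.1, 275.2, 242.2] [ 0.526 -0.238  0.165] [0.161 0.198]
0.59 [215.6, 182.8, 237.8, 207.9] [ 0.327 -0.156  0.009] [0.001 0.012]
disc 963 [ 0.468 -0.263  0.151] [ 0.56  -0.176  0.18 ] ((514.0267333984375, -222.40982055664062), 46.39645767211914)
plane 852 [-0.007  0.001  0.168]
```

View pics/lamp.png

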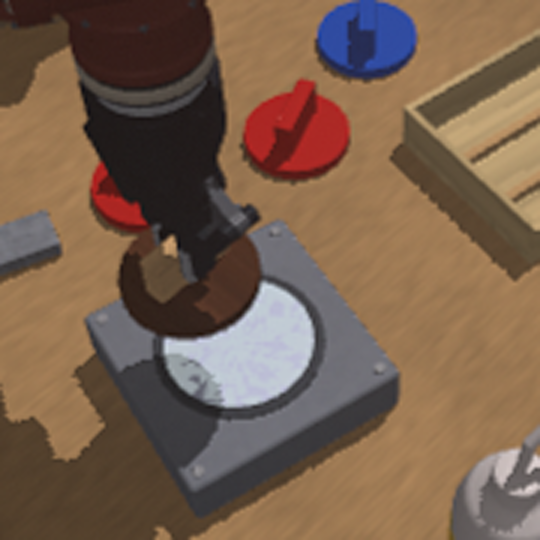

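The picture shows the disc level above the lamp, but I overshot by about 28 mm in y: disc at (190,280), window at (240,345) in the crop. The disc's plane fit is flat and its underside is about 0.155 m up. I'll shift it back and hold.

>>> jog_arm --commands '[0.1,0.02,0,0,0,0,5,0.15,0.02,0,0,0,0,5,0.15,0.02,0,0,0,0,5,0.06,0,0,0,0,0,5,0,0,0,0,0,0,5,0,0,0,0,0,0,5,0,0,0,0,0,0,5,0,0,0,0,0,0,5,0,0,0,0,0,0,5,0,0,0,0,0,0,5,0,0,0,0,0,0,5,0,0,0,0,0,0,5,0,0,0,0,0,0,5,0,0,0,0,0,0,5,0,0,0,0,0,0,5,0,0,0,0,0,0,5,0,0,0,0,0,0,5,0,0,0,0,0,0,5,0,0,0,0,0,0,5,0,0,0,0,0,0,5]'

```text
t: 10.6
tool_pos: [0.5148, -0.1949, 0.1755]
tool_rot: [2.209, 2.234, 0.0]
contact_force: [1.2, 0.5, -1.4]
opening: 0.015
grip_force: 40.0
```

Run:
```python
from h import *
im=eyes.get_image("scene");P=pts(im);z=P[...,2]
m=(np.hypot(P[...,0]-.5165,P[...,1]+.1935)<.07)&(z>.135)&(z<.18)
Q=P[m];print("disc",len(Q),Q.min(0).round(3),Q.max(0).round(3),cv2.minEnclosingCircle((Q[:,:2]*1000).astype(np.float32)))
T=Q[(Q[:,2]>.16)&(Q[:,2]<.17)];A=np.c_[T[:,:2],np.ones(len(T))];print("plane",len(T),np.linalg.lstsq(A,T[:,2],rcond=None)[0].round(3))
for n in("square_sample","narrow_sample"):
    for d in nets.silhouettes("scene",n)[:2]: print(n,round(d["p"],2),d["bbox"],np.nanmedian(P[d["mask"]],0).round(3))
```

```text
disc 1013 [ 0.47  -0.24   0.151] [ 0.563 -0.15   0.179] ((516.3574829101562, -194.98538208007812), 46.664947509765625)
plane 871 [-0.003  0.003  0.167]
square_sample 0.58 [402.9, 124.0, 447.0, 156.2] [0.577 0.328 0.026]
narrow_sample 0.71 [384.0, 140.1, 416.0, 169.5] [0.562 0.222 0.028]
narrow_sample 0.39 [122.7, 203.9, 207.2, 241.3] [ 0.283 -0.283  0.015]
```

The disc is centred within about 1 mm, level and about 10 cm up, and it held still for 2 s. Handing in.

```bash
python3 -c "
from h import *
print(job.finish_job())"
```

```text
the job is handed in; nothing more can be done
None
```

The round sample is in the gripper, level and still, centred within about 1 mm of the lamp window with its underside about 10 cm above it; the other two samples are still in their places, and the job is handed in (no verdict came back).

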